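# Line up the reagent bottles by height beside the hotplate

### The arm

A 6-joint arm with a two-finger parallel gripper is mounted at the origin on the work surface. World frame = base frame: x ahead of the robot, y to its left, z up, the work surface at z = 0. Lengths are in m, angles in rad, forces in N, time in s.
With the tool pointing down it reaches from about 0.325 to 0.75 m from the base axis. Payload 7.6 kg.
Tool frame: the origin (TCP) lies between the finger pads; the fingertips stand 8 mm ahead of it and the grasp point (between the pads) lies 11 mm behind it; z points along the fingers, y is the line along which they close (so a half turn about z gives the same grasp; the last joint's range is limited). The gripper opens to 85 mm and grips with 20 to 120 N. Pads are 22 mm wide; open, the fingers measure 114 mm over their backs; the gripper's body (76 mm by 85 mm) begins 54 mm behind the grasp point. The pads swing forward as they close: fully open they stand 13 mm farther back than shut.
Start: joints at [-1.376, 0.052, 1.401, -0, 1.689, -0.07], TCP at [0.137, -0.507, 0.239] pointing down, gripper open.
Joint ranges: [-2.9, 2.9], [-0.91, 2.17], [0.12, 2.37], [-1.06, 4.2], [0.26, 2.73], [-2.93, 2.93]. Speed limits (rad/s): [2.57, 2.57, 3.01, 3.14, 3.14, 3.14].

### API

Orientations are given as a 3x3 rotation matrix whose columns are the frame's x, y, z axes.
In Python, from rig import arm, grab_frame gives the robot as it stands.
- The arm moves only by the tool step_arm, never from a script. Its argument "targets" is a list of rows, each an object with "grip": the opening, from -1 (shut) to 1 (fully open); "linear": the shift along the tool's x, y, z each as a share of 0.05 m, from -1 to 1, a list of three; "yaw": the turn about the tool's z as a share of 6 degrees, from -1 to 1. A call has 1 to 10 rows; each row shifts and turns the commanded pose from where the row before left it, along the tool's axes as they then stand; what a row does not reach is not made up. A row lasts 1/10 s, in which the tool goes at most 50 mm and 8.59 degrees, less where a joint would pass 70% of its speed; a pose out of reach is approached as far as the arm can. A call with a number of a shift or a turn outside -1 to 1 is refused whole. A call with a gripper value outside its range is refused whole. The fingers move at their own pace and stop on an object; the grip force is fixed at half the most. Time passes only in rows, so rows that do not move let the fingers close. It gives the time, the measured TCP pose, the force, the opening and the grip force at its end, in the units of the state.
- arm.get_obs(): the state, without advancing time (a new reading comes with each control period).
- grab_frame(name): name is "scene" or "top"; returns a dict with "color" (420x560x3 uint8, blue, green, red), "fx", "fy", "cx", "cy" (pixels), "cam_to_world" (4x4, takes a point from camera to world coordinates). Camera axes: x right, y down, z forward; pixel columns grow to the right and rows downward; lengths in m; the calibration is good to about 2 mm. A picture is of the moment at which its call begins. There is no depth.
- arm.hand_in(): hands the job in; it is judged then, once.
The state is a dict: "t": time; "joint_pos": joint angles; "joint_vel": joint speeds; "tau": joint torques, N m; "ee_pos": TCP position; "tool_rot": TCP orientation; "force": force on the tool from outside, world axes, zero at the start; "wrist_torque": the same for the moment, N m; "finger_gap": finger opening in m; "grip_force": force on a finger pad.
Only numpy, scipy, OpenCV 4.12 (cv2) and the standard library are available. Lean on these libraries where they do the work, as an engineer would, in place of code of your own. Each camera call takes 0.05 s, during which the arm holds its last target. There are 200 camera calls.

### The job

Line up the four brown reagent bottles on the grey tray in order of height, each standing upright in the middle of its own dark spot, with the shortest on the spot nearest the blue-green hotplate and the tallest on the one farthest from it. Keep the bottles upright all the time, and do not shift or tip the glass beaker that stands among them.

Things in the scene. Friction and masses are not known exactly. Their poses are not given: they have to be found in the camera images.
- bottle_30_center (a point): Centre (on the axis, half-way up, 27.5 mm above its base) of the shortest and thinnest of the four loose round brown reagent bottles with white label band and blue screw cap, standing upright on the bench. 55 mm tall, straight round wall 34 mm in diameter up to 35 mm above the base, then a shoulder, and a cap 25 mm in diameter over the top 13 mm. About 60 g. z axis up.
- bottle_60_center (a point): Centre (on the axis, half-way up, 34.5 mm above its base) of the second shortest of the four loose round brown reagent bottles with white label band and blue screw cap, standing upright on the bench. 69 mm tall, straight round wall 42 mm in diameter up to 44 mm above the base, then a shoulder, and a cap 29 mm in diameter over the top 17 mm. About 110 g. z axis up.
- bottle_125_center (a point): Centre (on the axis, half-way up, 41.5 mm above its base) of the second tallest of the four loose round brown reagent bottles with white label band and blue screw cap, standing upright on the bench. 83 mm tall, straight round wall 50 mm in diameter up to 53 mm above the base, then a shoulder, and a cap 34 mm in diameter over the top 20 mm. About 190 g. z axis up.
- bottle_250_center (a point): Centre (on the axis, half-way up, 49 mm above its base) of the tallest and widest of the four loose round brown reagent bottles with white label band and blue screw cap, standing upright on the bench. 98 mm tall, straight round wall 58 mm in diameter up to 63 mm above the base, then a shoulder, and a cap 38 mm in diameter over the top 24 mm. About 300 g. z axis up.
- place1: The first of four alike flat dark round spots, 62 mm in diameter, counted from the robot's left (+y) end of the row; origin at the spot's centre, on the top face of the grey tray that a bottle's base stands on (10 mm above the bench). The spots lie in a straight row, 80 mm apart, in the middle of a fixed grey tray 360 mm long and 120 mm wide with a rim 5 mm above its floor; y axis along the row towards the robot's left, x axis across the row, z up.
- place2: The second of four alike flat dark round spots, 62 mm in diameter, counted from the robot's left (+y) end of the row; origin at the spot's centre, on the top face of the grey tray that a bottle's base stands on (10 mm above the bench). The spots lie in a straight row, 80 mm apart, in the middle of a fixed grey tray 360 mm long and 120 mm wide with a rim 5 mm above its floor; y axis along the row towards the robot's left, x axis across the row, z up.
- place3: The third of four alike flat dark round spots, 62 mm in diameter, counted from the robot's left (+y) end of the row; origin at the spot's centre, on the top face of the grey tray that a bottle's base stands on (10 mm above the bench). The spots lie in a straight row, 80 mm apart, in the middle of a fixed grey tray 360 mm long and 120 mm wide with a rim 5 mm above its floor; y axis along the row towards the robot's left, x axis across the row, z up.
- place4: The fourth of four alike flat dark round spots, 62 mm in diameter, counted from the robot's left (+y) end of the row; origin at the spot's centre, on the top face of the grey tray that a bottle's base stands on (10 mm above the bench). The spots lie in a straight row, 80 mm apart, in the middle of a fixed grey tray 360 mm long and 120 mm wide with a rim 5 mm above its floor; y axis along the row towards the robot's left, x axis across the row, z up.
- hotplate_front (a point): Middle of the front (robot-side) lower edge of the landmark, a blue-green stirring hotplate, fixed, with a round white plate on top; 260 mm deep (x, away from the robot) by 160 mm wide (y), 106 mm high; the point lies on the bench. It stands beyond one end of the tray, either on the robot's left (+y) or right (-y); an open grey bin 240 x 160 x 85 mm high stands beyond the other end.
- beaker_center (a point): Centre (on the axis, 47.5 mm above its base) of an empty glass beaker, 72 mm in diameter at the rim, 95 mm tall, standing loose on the bench in the same row as the bottles. Not to be disturbed.

How it is judged:
At the end, for the whole second after the job is handed in: Every bottle stands upright (within 0.1 rad) and at rest on the tray, its axis within 15 mm of the centre of its spot, in order of height from the shortest on the spot nearest the hotplate to the tallest on the farthest spot; the beaker is within 20 mm of where it started (((world y of hotplate_front above 0 m and horizontal distance between bottle_30_center and place1 below 0.015 m and horizontal distance between bottle_60_center and place2 below 0.015 m and horizontal distance between bottle_125_center and place3 below 0.015 m and horizontal distance between bottle_250_center and place4 below 0.015 m) or (world y of hotplate_front below 0 m and horizontal distance between bottle_30_center and place4 below 0.015 m and horizontal distance between bottle_60_center and place3 below 0.015 m and horizontal distance between bottle_125_center and place2 below 0.015 m and horizontal distance between bottle_250_center and place1 below 0.015 m)) and angle between each of bottle_30_center, bottle_60_center, bottle_125_center, bottle_250_center's own z axis and vertical below 0.1 rad and height (world z) of bottle_30_center between 0.0325 and 0.0425 m and linear speed of each of bottle_30, bottle_60, bottle_125, bottle_250 below 0.02 m/s and angular speed of each of bottle_30, bottle_60, bottle_125, bottle_250 below 0.2 rad/s and height (world z) of bottle_60_center between 0.0395 and 0.0495 m and height (world z) of bottle_125_center between 0.0465 and 0.0565 m and height (world z) of bottle_250_center between 0.054 and 0.064 m and distance of beaker_center from where it was at the start of the episode below 0.02 m); the robot touches nothing.
It fails at once if a bottle is tipped by more than 0.6 rad (angle between any of bottle_30_center, bottle_60_center, bottle_125_center, bottle_250_center's own z axis and vertical above 0.6 rad).
It fails at once if the beaker is shifted by more than 20 mm (distance of beaker_center from where it was at the start of the episode above 0.02 m).
It fails at once if the beaker is tipped by more than 0.3 rad (angle between beaker_center's own z axis and vertical above 0.3 rad).
It also fails if it takes over 141 s, if anything falls off the work surface, if the arm or the gripper's body presses on something with over 40 N, if the wrist force passes 120 N, or if a joint passes its speed limit or range.

## Working session

There is one attempt and no reset: what is moved stays moved. The work goes in short steps, Python scripts to look and compute and a tool call to move; the robot and the scene stay as the last step left them, time stands still between calls to the robot, and variables do not carry over. Pictures are saved under pics/ and viewed, at most 14 in all, crops included, and the job is handed in when it is done.

Besides the shell and the picture viewer there is one more tool, called after "Request:" by a JSON object that holds its "name" and its "arguments". step_arm: Moves the arm, as the interface text tells. Shift numbers are shares of 0.05 m and turn numbers shares of 6 degrees, none past 1 either way. Its arguments: {"type":"object","properties":{"targets":{"type":"array","items":{"type":"object","properties":{"grip":{"type":"number"},"linear":{"type":"array","items":{"type":"number","minimum":-1,"maximum":1}},"yaw":{"type":"number","minimum":-1,"maximum":1}}}}},"required":["targets"]}

```bash
mkdir -p pics; ls; python3 - <<'E'
from rig import arm, grab_frame
import cv2,numpy as np
for n in("scene","top"):
    f=grab_frame(n); cv2.imwrite(f"pics/{n}0.png",f["color"]); print(n,f["fx"],f["fy"],f["cx"],f["cy"]); print(np.round(f["cam_to_world"],3))
o=arm.get_obs(); print(o["t"],o["ee_pos"],np.round(o["tool_rot"],3),o["finger_gap"])
E
```

```text
pics
scene 433.2256018327327 433.2256018327327 279.9083598149431 202.59340403394776
[[ 4.73e-01  5.06e-01 -7.22e-01  1.31e+00]
 [ 8.81e-01 -2.72e-01  3.86e-01 -3.67e-01]
 [-1.00e-03 -8.19e-01 -5.74e-01  6.48e-01]
 [ 0.00e+00  0.00e+00  0.00e+00  1.00e+00]]
top 481.65537289894047 481.65537289894047 291.33848714871084 216.30193091539255
[[-0.016 -0.987  0.159  0.352]
 [-1.     0.015 -0.007  0.041]
 [ 0.005 -0.159 -0.987  1.332]
 [ 0.     0.     0.     1.   ]]
0.1 [ 0.13735809 -0.50644968  0.23856065] [[ 0.965  0.262 -0.   ]
 [ 0.262 -0.965  0.001]
 [ 0.    -0.001 -1.   ]] 0.08549642145213338
```

View pics/top0.png

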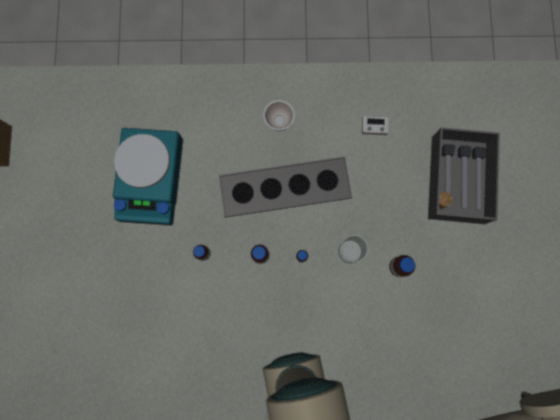

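View pics/scene0.png

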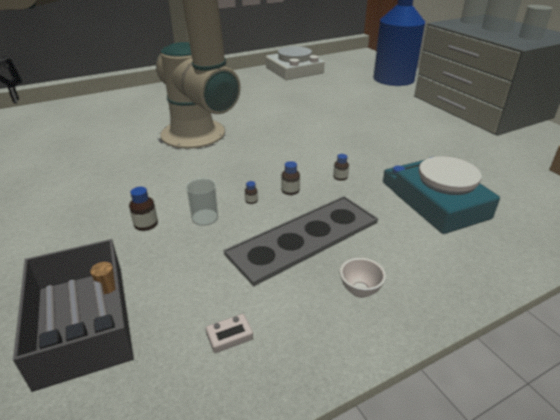

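The top view shows the hotplate on the left (+y), so the order from place1 is 30, 60, 125, 250. Cap pixels are 30 at (302,256), 60 at (200,252), 125 at (260,254) and 250 at (403,265). The beaker is at (351,250), and the spots run from (243,193) to (327,180). The scene view agrees on the order and sizes.

```bash
cat > h.py <<'E'
from rig import arm, grab_frame
import cv2,numpy as np
def ray(f,u,v,z):
    T=f["cam_to_world"]; d=T[:3,:3]@np.array([(u-f["cx"])/f["fx"],(v-f["cy"])/f["fy"],1]); o=T[:3,3]
    return (o+d*(z-o[2])/d[2])[:2]
def blobs(m,amin):
    n,_,s,c=cv2.connectedComponentsWithStats(m.astype(np.uint8))
    return [(c[i],s[i]) for i in range(1,n) if s[i][4]>=amin]
def blue(f):
    b,g,r=[f["color"][...,i].astype(int) for i in range(3)]
    return (b>70)&(b-g>35)&(b-r>45)
H=[.055,.069,.083,.098]; C=[.013,.017,.020,.024]
def caps(f,px=None):
    "blue blobs with pixel, area, xy"
    return [(c,s) for c,s in blobs(blue(f),25)]
E
python3 - <<'E'
from h import *
np.set_printoptions(precision=4,suppress=True)
px={"scene":{0:(251,185),1:(342,158),2:(291,166),3:(140,194)},"top":{0:(302,256),1:(200,252),2:(260,254),3:(403,265)}}
for n in("top","scene"):
    f=grab_frame(n); cs=caps(f)
    for k,p in px[n].items():
        c,s=min(cs,key=lambda q:np.hypot(*(q[0]-p)))
        z=H[k]-(0.25 if n=="top" else .4)*C[k]
        print(n,k,c,s[:5],ray(f,*c,z))
f=grab_frame("top"); g=cv2.cvtColor(f["color"],cv2.COLOR_BGR2GRAY)
roi=np.zeros_like(g); cv2.fillPoly(roi,[np.array([(226,182),(343,164),(346,195),(229,210)])],1)
P=[]
for c,s in blobs((g<42)&(roi>0),100): P.append(ray(f,*c,.010)); print("spot",c,s,P[-1])
P=np.array(sorted(P,key=lambda p:-p[1])); print(np.linalg.norm(np.diff(P,axis=0),axis=1))
print("beaker rim~",ray(f,352,249,.095),"base",ray(f,350,251,0))
print("hotplate front top", ray(f,143,223,0))
c=f["color"][215:300,170:440]; cv2.imwrite("pics/c1.png",cv2.resize(c,None,fx=2.9,fy=2.9,interpolation=2))
E
```

```text
top 0 [302.     254.8154] [298 251   9   9  65] [0.454  0.0048]
top 1 [198.593  250.9186] [194 246  10  11  86] [0.4674 0.277 ]
top 2 [258.5    252.3387] [253 247  12  12 124] [0.4601 0.1186]
top 3 [407.0245 264.4049] [400 258  15  14 163] [ 0.422  -0.2634]
scene 0 [250.3636 183.5455] [247 181   8   6  33] [0.4473 0.0088]
scene 1 [342.0286 156.1143] [338 154   9   5  35] [0.4575 0.2854]
scene 2 [290.3214 164.4107] [285 162  11   6  56] [0.4486 0.1254]
scene 3 [138.1852 191.    ] [131 187  15   9 108] [ 0.4078 -0.2604]
spot [327.0032 179.7981] [317 170  21  20 317] [ 0.6673 -0.0709]
spot [298.8589 184.0721] [289 175  21  20 319] [0.6562 0.0086]
spot [270.6791 188.243 ] [261 179  20  20 321] [0.6454 0.0878]
spot [242.3458 192.4704] [233 183  20  20 321] [0.6344 0.1672]
[0.0802 0.08   0.0802]
beaker rim~ [ 0.4635 -0.123 ] base [ 0.4666 -0.1299]
hotplate front top [0.5537 0.4452]
```

View pics/c1.png

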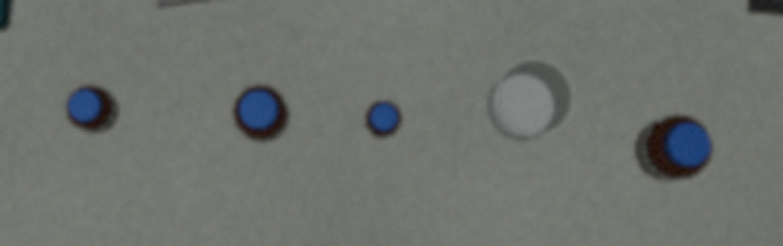

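Request:
{"name": "step_arm", "arguments": {"targets": [{"grip": 1, "linear": [0, 0, 0], "yaw": -1}, {"grip": 1, "linear": [0, 0, 0], "yaw": -1}, {"grip": 1, "linear": [0, 0, 0], "yaw": -1}, {"grip": 1, "linear": [0, 0, 0], "yaw": -1}, {"grip": 1, "linear": [0, 0, 0], "yaw": -1}, {"grip": 1, "linear": [0, 0, 0], "yaw": -1}, {"grip": 1, "linear": [0, 0, 0], "yaw": -1}, {"grip": 1, "linear": [0, 0, 0], "yaw": -1}, {"grip": 1, "linear": [0, 0, 0], "yaw": -1}, {"grip": 1, "linear": [0, 0, 0], "yaw": -1}]}}

```text
t: 1.25
ee_pos: [0.1374, -0.5067, 0.2392]
tool_rot: [[0.252, 0.968, -0.0], [0.968, -0.252, 0.0], [0.0, -0.0, -1.0]]
force: [0.4, -0.2, 1.1]
finger_gap: 0.0852
grip_force: 0.0
```

Request:
{"name": "step_arm", "arguments": {"targets": [{"grip": 1, "linear": [0, 0, 0], "yaw": -1}, {"grip": 1, "linear": [0, 0, 0], "yaw": -1}, {"grip": 1, "linear": [0, 0, 0], "yaw": -1}, {"grip": 1, "linear": [0, 0, 0], "yaw": -0.8}, {"grip": 1, "linear": [0, 0, 0], "yaw": 0}]}}

```text
t: 1.75
ee_pos: [0.1374, -0.5067, 0.2392]
tool_rot: [[-0.139, 0.99, -0.0], [0.99, 0.139, 0.0], [0.0, 0.0, -1.0]]
force: [0.3, 0.5, -0.3]
finger_gap: 0.0857
grip_force: 0.0
```

```bash
cat >> h.py <<'E'
G={"b30":(.454,.005),"b60":(.467,.277),"b125":(.460,.1184),"b250":(.422,-.262),
"p1":(.6344,.1672),"p2":(.6454,.0878),"p3":(.6562,.0086),"p4":(.6673,-.0709)}
def go(*args):
    "shift in shares, summed over rows, from the present pose through (name,z) waypoints"
    o=arm.get_obs(); R=o["tool_rot"]; p=np.array(o["ee_pos"])
    print("t",round(o["t"],2),p.round(4),"yaw",np.degrees(np.arctan2(R[1,0],R[0,0])).round(1),"gap",round(o["finger_gap"],4),"gf",round(o["grip_force"],1),"F",np.round(o["force"],1))
    for n,z in args:
        q=np.array([*G[n],z]); print(n,z,(R.T@(q-p)/.05).round(2)); p=q
E
python3 -c "
from h import *
go(('b30',.18),('b30',.014),('b30',.16),('p1',.16),('p1',.026))"
```

```text
t 1.75 [ 0.1374 -0.5067  0.2392] yaw 98.0 gap 0.0857 gf 0.0 F [ 0.3  0.5 -0.3]
b30 0.18 [9.25 7.7  1.19]
b30 0.014 [-0.   -0.    3.32]
b30 0.16 [ 0.    0.   -2.92]
p1 0.16 [2.71 4.02 0.  ]
p1 0.026 [-0.   -0.    2.68]
```

Request:
{"name": "step_arm", "arguments": {"targets": [{"grip": 1, "linear": [0.3, 0.25, 0], "yaw": 0}, {"grip": 1, "linear": [0.6, 0.5, 0.1], "yaw": 0}, {"grip": 1, "linear": [0.6, 0.5, 0.1], "yaw": 0}, {"grip": 1, "linear": [0.6, 0.5, 0.1], "yaw": 0}, {"grip": 1, "linear": [0.6, 0.5, 0.1], "yaw": 0}, {"grip": 1, "linear": [0.6, 0.5, 0.1], "yaw": 0}, {"grip": 1, "linear": [0.6, 0.5, 0.1], "yaw": 0}, {"grip": 1, "linear": [0.6, 0.5, 0.1], "yaw": 0}, {"grip": 1, "linear": [0.6, 0.5, 0.1], "yaw": 0}, {"grip": 1, "linear": [0.6, 0.5, 0.1], "yaw": 0}]}}

```text
t: 2.75
ee_pos: [0.3336, -0.1901, 0.1943]
tool_rot: [[-0.136, 0.991, 0.001], [0.991, 0.136, -0.001], [-0.001, 0.001, -1.0]]
force: [0.7, -0.1, -0.1]
finger_gap: 0.0849
grip_force: 0.0
```

Request:
{"name": "step_arm", "arguments": {"targets": [{"grip": 1, "linear": [0.6, 0.5, 0.1], "yaw": 0}, {"grip": 1, "linear": [0.6, 0.5, 0.1], "yaw": 0}, {"grip": 1, "linear": [0.6, 0.5, 0.1], "yaw": 0}, {"grip": 1, "linear": [0.6, 0.5, 0], "yaw": 0}, {"grip": 1, "linear": [0.6, 0.5, 0], "yaw": 0}, {"grip": 1, "linear": [0.55, 0.45, 0], "yaw": 0}, {"grip": 1, "linear": [0, 0, 0], "yaw": 0}, {"grip": 1, "linear": [0, 0, 0], "yaw": 0}]}}

```text
t: 3.55
ee_pos: [0.4545, 0.0051, 0.179]
tool_rot: [[-0.139, 0.99, -0.001], [0.99, 0.139, -0.0], [-0.0, -0.001, -1.0]]
force: [0.2, 0.3, -0.6]
finger_gap: 0.0855
grip_force: 0.0
```

```bash
python3 -c "
from h import *
go(('b30',.18),('b30',.014))
f=grab_frame('scene'); cv2.imwrite('pics/s1.png',cv2.resize(f['color'][60:260,100:380],None,fx=2.8,fy=2.8))"
```

```text
t 3.55 [0.4545 0.0051 0.179 ] yaw 98.0 gap 0.0855 gf 0.0 F [ 0.2  0.3 -0.6]
b30 0.18 [-0.   -0.01 -0.02]
b30 0.014 [0.   0.   3.32]
```

View pics/s1.png

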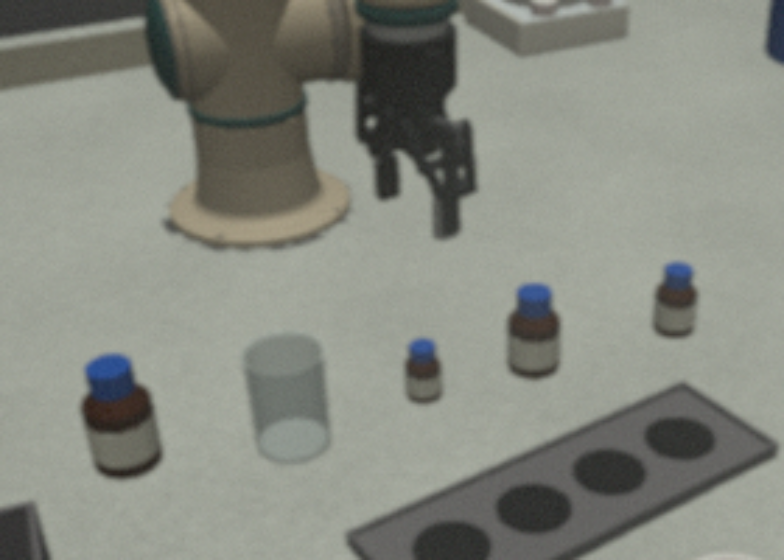

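The scene crop shows the open fingers at (385–445, 190) above the small bottle at (422,370). The beaker and the neighbouring bottles are well clear, so I'll descend and grip.

Request:
{"name": "step_arm", "arguments": {"targets": [{"grip": 1, "linear": [0, 0, 0.5], "yaw": 0}, {"grip": 1, "linear": [0, 0, 0.6], "yaw": 0}, {"grip": 1, "linear": [0, 0, 0.6], "yaw": 0}, {"grip": 1, "linear": [0, 0, 0.6], "yaw": 0}, {"grip": 1, "linear": [0, 0, 0.5], "yaw": 0}, {"grip": 1, "linear": [0, 0, 0.3], "yaw": 0}, {"grip": 1, "linear": [0, 0, 0.2], "yaw": 0}, {"grip": 1, "linear": [0, 0, 0], "yaw": 0}]}}

```text
t: 4.4
ee_pos: [0.4537, 0.004, 0.0134]
tool_rot: [[-0.137, 0.991, -0.002], [0.991, 0.137, -0.0], [0.0, -0.002, -1.0]]
force: [1.1, -0.0, 0.6]
finger_gap: 0.0854
grip_force: 0.0
```

Request:
{"name": "step_arm", "arguments": {"targets": [{"grip": -1, "linear": [0, 0, 0]}, {"grip": -1, "linear": [0, 0, 0]}, {"grip": -1, "linear": [0, 0, 0]}, {"grip": -1, "linear": [0, 0, 0]}, {"grip": -1, "linear": [0, 0, 0]}, {"grip": -1, "linear": [0, 0, 0]}, {"grip": -1, "linear": [0, 0, 0]}, {"grip": -1, "linear": [0, 0, 0]}, {"grip": -1, "linear": [0, 0, 0]}, {"grip": -1, "linear": [0, 0, 0]}]}}

```text
validation failed for argument at $.ta...
```

Request:
{"name": "step_arm", "arguments": {"targets": [{"grip": -1, "linear": [0, 0, 0], "yaw": 0}, {"grip": -1, "linear": [0, 0, 0], "yaw": 0}, {"grip": -1, "linear": [0, 0, 0], "yaw": 0}, {"grip": -1, "linear": [0, 0, 0], "yaw": 0}, {"grip": -1, "linear": [0, 0, 0], "yaw": 0}, {"grip": -1, "linear": [0, 0, 0], "yaw": 0}, {"grip": -1, "linear": [0, 0, 0], "yaw": 0}, {"grip": -1, "linear": [0, 0, 0], "yaw": 0}, {"grip": -1, "linear": [0, 0, 0], "yaw": 0}, {"grip": -1, "linear": [0, 0, 0], "yaw": 0}]}}

```text
t: 5.4
ee_pos: [0.4553, 0.0047, 0.0153]
tool_rot: [[-0.139, 0.99, 0.002], [0.99, 0.139, -0.0], [-0.001, 0.002, -1.0]]
force: [-0.6, -0.7, 5.2]
finger_gap: 0.0324
grip_force: 60.0
```

Request:
{"name": "step_arm", "arguments": {"targets": [{"grip": -1, "linear": [0, 0, -0.2], "yaw": 0}, {"grip": -1, "linear": [0, 0, -0.4], "yaw": 0}, {"grip": -1, "linear": [0, 0, -0.6], "yaw": 0}, {"grip": -1, "linear": [0, 0, -0.6], "yaw": 0}, {"grip": -1, "linear": [0, 0, -0.5], "yaw": 0}, {"grip": -1, "linear": [0, 0, -0.4], "yaw": 0}, {"grip": -1, "linear": [0, 0, -0.2], "yaw": 0}, {"grip": -1, "linear": [0, 0, 0], "yaw": 0}]}}

```text
t: 6.2
ee_pos: [0.4551, 0.0047, 0.1607]
tool_rot: [[-0.139, 0.99, 0.003], [0.99, 0.139, -0.0], [-0.001, 0.003, -1.0]]
force: [-1.1, -0.2, -0.5]
finger_gap: 0.0321
grip_force: 59.5
```

Request:
{"name": "step_arm", "arguments": {"targets": [{"grip": -1, "linear": [0.1, 0.2, 0], "yaw": 0}, {"grip": -1, "linear": [0.3, 0.4, 0], "yaw": 0}, {"grip": -1, "linear": [0.4, 0.6, 0], "yaw": 0}, {"grip": -1, "linear": [0.4, 0.6, 0], "yaw": 0}, {"grip": -1, "linear": [0.4, 0.6, 0], "yaw": 0}, {"grip": -1, "linear": [0.4, 0.6, 0], "yaw": 0}, {"grip": -1, "linear": [0.4, 0.6, 0], "yaw": 0}, {"grip": -1, "linear": [0.2, 0.3, 0], "yaw": 0}, {"grip": -1, "linear": [0.1, 0.1, 0], "yaw": 0}, {"grip": -1, "linear": [0, 0, 0], "yaw": 0}]}}

```text
t: 7.2
ee_pos: [0.6336, 0.1668, 0.1572]
tool_rot: [[-0.14, 0.99, -0.003], [0.99, 0.14, -0.001], [-0.0, -0.003, -1.0]]
force: [-0.2, 0.7, -0.1]
finger_gap: 0.0322
grip_force: 59.7
```

```bash
python3 -c "
from h import *
go(('p1',.16),('p1',.026))
f=grab_frame('scene'); cv2.imwrite('pics/s2.png',cv2.resize(f['color'][60:280,150:430],None,fx=2.7,fy=2.7))"
```

```text
t 7.2 [0.6336 0.1668 0.1572] yaw 98.0 gap 0.0322 gf 59.7 F [-0.2  0.7 -0.1]
p1 0.16 [ 0.01  0.02 -0.06]
p1 0.026 [0.   0.01 2.68]
```

View pics/s2.png

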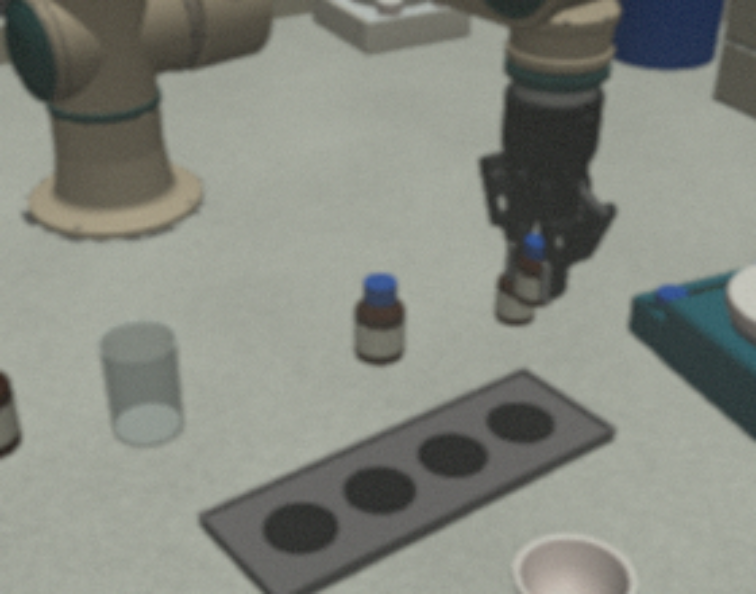

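The bottle is held upright in the fingers at (530,270) above spot 1. I'll lower it.

Request:
{"name": "step_arm", "arguments": {"targets": [{"grip": -1, "linear": [0, 0.02, 0.3], "yaw": 0}, {"grip": -1, "linear": [0, 0, 0.6], "yaw": 0}, {"grip": -1, "linear": [0, 0, 0.6], "yaw": 0}, {"grip": -1, "linear": [0, 0, 0.5], "yaw": 0}, {"grip": -1, "linear": [0, 0, 0.3], "yaw": 0}, {"grip": -1, "linear": [0, 0, 0.2], "yaw": 0}, {"grip": -1, "linear": [0, 0, 0.06], "yaw": 0}, {"grip": -1, "linear": [0, 0, 0], "yaw": 0}, {"grip": -1, "linear": [0, 0, 0], "yaw": 0}]}}

```text
t: 8.15
ee_pos: [0.6357, 0.1664, 0.0328]
tool_rot: [[-0.139, 0.99, 0.002], [0.99, 0.139, 0.0], [0.0, 0.002, -1.0]]
force: [-0.5, -0.0, -1.2]
finger_gap: 0.0322
grip_force: 59.7
```

Request:
{"name": "step_arm", "arguments": {"targets": [{"grip": -1, "linear": [0, 0, 0.06], "yaw": 0}, {"grip": -1, "linear": [0, 0, 0.06], "yaw": 0}, {"grip": -1, "linear": [0, 0, 0], "yaw": 0}, {"grip": -1, "linear": [0, 0, 0], "yaw": 0}]}}

```text
t: 8.55
ee_pos: [0.635, 0.1663, 0.0254]
tool_rot: [[-0.139, 0.99, 0.0], [0.99, 0.139, -0.0], [-0.0, 0.0, -1.0]]
force: [0.4, 1.2, -0.0]
finger_gap: 0.0319
grip_force: 59.9
```

Request:
{"name": "step_arm", "arguments": {"targets": [{"grip": -0.1, "linear": [0, 0, 0.02], "yaw": 0}, {"grip": -0.1, "linear": [0, 0, 0], "yaw": 0}, {"grip": 0.3, "linear": [0, 0, 0], "yaw": 0}, {"grip": 0.6, "linear": [0, 0, 0], "yaw": 0}, {"grip": 1, "linear": [0, 0, 0], "yaw": 0}, {"grip": 1, "linear": [0, 0, -0.2], "yaw": 0}, {"grip": 1, "linear": [0, 0, -0.4], "yaw": 0}, {"grip": 1, "linear": [0, 0, -0.8], "yaw": 0}, {"grip": 1, "linear": [0, 0, -0.8], "yaw": 0}, {"grip": 1, "linear": [0, 0, -0.8], "yaw": 0}]}}

```text
t: 9.55
ee_pos: [0.6347, 0.1663, 0.1768]
tool_rot: [[-0.139, 0.99, 0.001], [0.99, 0.139, 0.0], [-0.0, 0.001, -1.0]]
force: [0.7, 0.2, 0.5]
finger_gap: 0.0854
grip_force: 0.0
```

```bash
python3 -c "
from h import *
go(('b60',.17),('b60',.018),('b60',.16),('p2',.16),('p2',.03))"
```

```text
t 9.55 [0.6347 0.1663 0.1768] yaw 98.0 gap 0.0854 gf 0.0 F [0.7 0.2 0.5]
b60 0.17 [ 2.66 -3.01  0.13]
b60 0.018 [ 0.   -0.    3.04]
b60 0.16 [-0.    0.   -2.84]
p2 0.16 [-4.24  3.01  0.  ]
p2 0.03 [ 0.  -0.   2.6]
```

Request:
{"name": "step_arm", "arguments": {"targets": [{"grip": 1, "linear": [0.3, -0.3, 0], "yaw": 0}, {"grip": 1, "linear": [0.5, -0.6, 0], "yaw": 0}, {"grip": 1, "linear": [0.5, -0.6, 0], "yaw": 0}, {"grip": 1, "linear": [0.5, -0.6, 0], "yaw": 0}, {"grip": 1, "linear": [0.5, -0.5, 0], "yaw": 0}, {"grip": 1, "linear": [0.3, -0.3, 0], "yaw": 0}, {"grip": 1, "linear": [0.06, -0.11, 0], "yaw": 0}, {"grip": 1, "linear": [0, 0, 0], "yaw": 0}]}}

```text
t: 10.35
ee_pos: [0.4673, 0.2772, 0.1751]
tool_rot: [[-0.14, 0.99, 0.001], [0.99, 0.14, 0.0], [0.0, 0.001, -1.0]]
force: [0.1, 0.2, 0.4]
finger_gap: 0.0852
grip_force: 0.0
```

Request:
{"name": "step_arm", "arguments": {"targets": [{"grip": 1, "linear": [0, 0, 0.5], "yaw": 0}, {"grip": 1, "linear": [0, 0, 0.6], "yaw": 0}, {"grip": 1, "linear": [0, 0, 0.6], "yaw": 0}, {"grip": 1, "linear": [0, 0, 0.6], "yaw": 0}, {"grip": 1, "linear": [0, 0, 0.5], "yaw": 0}, {"grip": 1, "linear": [0, 0, 0.25], "yaw": 0}, {"grip": 1, "linear": [0, 0, 0.1], "yaw": 0}, {"grip": 1, "linear": [0, 0, 0], "yaw": 0}]}}

```text
t: 11.15
ee_pos: [0.468, 0.2768, 0.017]
tool_rot: [[-0.138, 0.99, 0.0], [0.99, 0.138, -0.0], [-0.0, 0.0, -1.0]]
force: [-1.0, -0.4, 0.4]
finger_gap: 0.0852
grip_force: 0.0
```

```bash
python3 -c "
from h import *
go(('b60',.018))"
```

```text
t 11.15 [0.468  0.2768 0.017 ] yaw 97.9 gap 0.0852 gf 0.0 F [-1.  -0.4  0.4]
b60 0.018 [ 0.01 -0.02 -0.02]
```

Request:
{"name": "step_arm", "arguments": {"targets": [{"grip": -1, "linear": [0, 0, 0], "yaw": 0}, {"grip": -1, "linear": [0, 0, 0], "yaw": 0}, {"grip": -1, "linear": [0, 0, 0], "yaw": 0}, {"grip": -1, "linear": [0, 0, 0], "yaw": 0}, {"grip": -1, "linear": [0, 0, 0], "yaw": 0}, {"grip": -1, "linear": [0, 0, 0], "yaw": 0}, {"grip": -1, "linear": [0, 0, 0], "yaw": 0}, {"grip": -1, "linear": [0, 0, 0], "yaw": 0}, {"grip": -1, "linear": [0, 0, 0], "yaw": 0}]}}

```text
t: 12.05
ee_pos: [0.4681, 0.2775, 0.0181]
tool_rot: [[-0.139, 0.99, 0.002], [0.99, 0.139, 0.001], [0.001, 0.002, -1.0]]
force: [-0.7, -0.2, 6.6]
finger_gap: 0.0403
grip_force: 61.1
```

Request:
{"name": "step_arm", "arguments": {"targets": [{"grip": -1, "linear": [0, 0, -0.2], "yaw": 0}, {"grip": -1, "linear": [0, 0, -0.4], "yaw": 0}, {"grip": -1, "linear": [0, 0, -0.6], "yaw": 0}, {"grip": -1, "linear": [0, 0, -0.6], "yaw": 0}, {"grip": -1, "linear": [0, 0, -0.5], "yaw": 0}, {"grip": -1, "linear": [0, 0, -0.4], "yaw": 0}, {"grip": -1, "linear": [0, 0, -0.2], "yaw": 0}, {"grip": -1, "linear": [0, 0, 0], "yaw": 0}]}}

```text
t: 12.85
ee_pos: [0.4679, 0.2774, 0.1632]
tool_rot: [[-0.139, 0.99, 0.002], [0.99, 0.139, 0.001], [0.001, 0.002, -1.0]]
force: [-0.2, -0.1, -0.8]
finger_gap: 0.0409
grip_force: 60.7
```

Request:
{"name": "step_arm", "arguments": {"targets": [{"grip": -1, "linear": [-0.3, 0.2, 0], "yaw": 0}, {"grip": -1, "linear": [-0.5, 0.3, 0], "yaw": 0}, {"grip": -1, "linear": [-0.6, 0.4, 0], "yaw": 0}, {"grip": -1, "linear": [-0.6, 0.5, 0], "yaw": 0}, {"grip": -1, "linear": [-0.6, 0.5, 0], "yaw": 0}, {"grip": -1, "linear": [-0.6, 0.5, 0], "yaw": 0}, {"grip": -1, "linear": [-0.6, 0.3, 0], "yaw": 0}, {"grip": -1, "linear": [-0.3, 0.2, 0], "yaw": 0}, {"grip": -1, "linear": [-0.14, 0.1, 0], "yaw": 0}, {"grip": -1, "linear": [0, 0, 0], "yaw": 0}]}}

```text
t: 13.85
ee_pos: [0.6452, 0.0874, 0.1601]
tool_rot: [[-0.138, 0.99, -0.002], [0.99, 0.138, -0.0], [0.0, -0.002, -1.0]]
force: [0.1, 0.3, -2.6]
finger_gap: 0.0407
grip_force: 60.8
```

```bash
python3 -c "
from h import *
go(('p2',.16),('p2',.028))
f=grab_frame('scene'); cv2.imwrite('pics/s3.png',cv2.resize(f['color'][60:280,150:430],None,fx=2.7,fy=2.7))"
```

```text
t 13.85 [0.6452 0.0874 0.1601] yaw 97.9 gap 0.0407 gf 60.8 F [ 0.1  0.3 -2.6]
p2 0.16 [0.01 0.01 0.  ]
p2 0.028 [-0.    0.01  2.64]
```

View pics/s3.png

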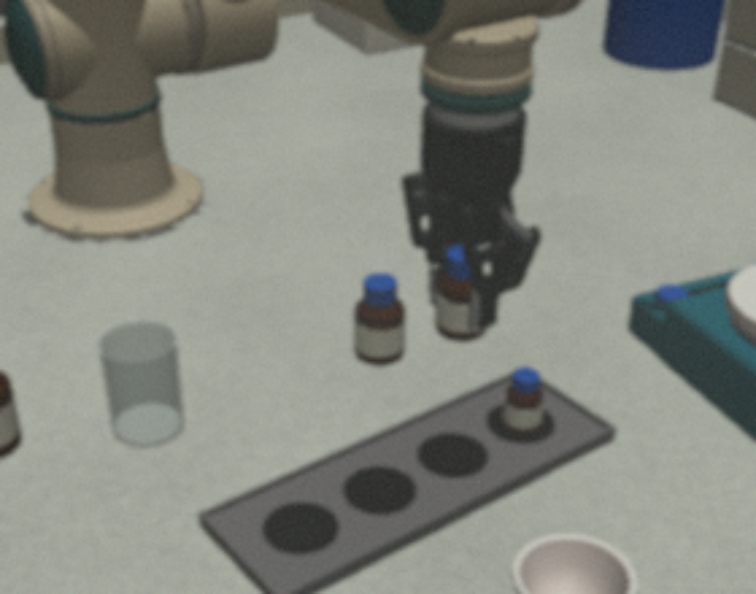

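The 30 bottle stands centred on spot 1 at (523,400), and the 60 is held upright above spot 2. I'll lower it.

Request:
{"name": "step_arm", "arguments": {"targets": [{"grip": -1, "linear": [0, 0, 0.3], "yaw": 0}, {"grip": -1, "linear": [0, 0, 0.6], "yaw": 0}, {"grip": -1, "linear": [0, 0, 0.6], "yaw": 0}, {"grip": -1, "linear": [0, 0, 0.5], "yaw": 0}, {"grip": -1, "linear": [0, 0, 0.3], "yaw": 0}, {"grip": -1, "linear": [0, 0, 0.2], "yaw": 0}, {"grip": -1, "linear": [0, 0, 0.06], "yaw": 0}, {"grip": -1, "linear": [0, 0, 0.04], "yaw": 0}, {"grip": -1, "linear": [0, 0, 0], "yaw": 0}, {"grip": -1, "linear": [0, 0, 0], "yaw": 0}]}}

```text
t: 14.9
ee_pos: [0.646, 0.088, 0.033]
tool_rot: [[-0.139, 0.99, 0.002], [0.99, 0.139, 0.0], [-0.0, 0.002, -1.0]]
force: [0.6, 0.0, -1.2]
finger_gap: 0.0409
grip_force: 60.8
```

Request:
{"name": "step_arm", "arguments": {"targets": [{"grip": -1, "linear": [0, 0, 0.05], "yaw": 0}, {"grip": -1, "linear": [0, 0, 0.05], "yaw": 0}, {"grip": -1, "linear": [0, 0, 0], "yaw": 0}, {"grip": -1, "linear": [0, 0, 0], "yaw": 0}]}}

```text
t: 15.3
ee_pos: [0.6458, 0.0879, 0.0281]
tool_rot: [[-0.139, 0.99, 0.001], [0.99, 0.139, -0.0], [-0.0, 0.001, -1.0]]
force: [-2.0, -1.0, 5.1]
finger_gap: 0.0408
grip_force: 61.3
```

Request:
{"name": "step_arm", "arguments": {"targets": [{"grip": 0.1, "linear": [0, 0, 0.0], "yaw": 0}, {"grip": 0.1, "linear": [0, 0, 0], "yaw": 0}, {"grip": 0.4, "linear": [0, 0, 0], "yaw": 0}, {"grip": 0.7, "linear": [0, 0, 0], "yaw": 0}, {"grip": 1, "linear": [0, 0, 0], "yaw": 0}, {"grip": 1, "linear": [0, 0, -0.2], "yaw": 0}, {"grip": 1, "linear": [0, 0, -0.4], "yaw": 0}, {"grip": 1, "linear": [0, 0, -0.8], "yaw": 0}, {"grip": 1, "linear": [0, 0, -0.8], "yaw": 0}, {"grip": 1, "linear": [0, 0, -0.8], "yaw": 0}]}}

```text
t: 16.3
ee_pos: [0.6452, 0.088, 0.1793]
tool_rot: [[-0.139, 0.99, 0.001], [0.99, 0.139, -0.0], [-0.0, 0.001, -1.0]]
force: [1.3, 0.3, -0.4]
finger_gap: 0.0853
grip_force: 0.0
```

```bash
python3 -c "
from h import *
go(('b125',.18),('b125',.028),('b125',.17),('p3',.17),('p3',.038))"
```

```text
t 16.3 [0.6452 0.088  0.1793] yaw 98.0 gap 0.0853 gf 0.0 F [ 1.3  0.3 -0.4]
b125 0.18 [ 1.12 -3.58 -0.02]
b125 0.028 [ 0.   -0.    3.04]
b125 0.17 [-0.    0.   -2.84]
p3 0.17 [-2.72  3.58  0.  ]
p3 0.038 [ 0.   -0.    2.64]
```

Request:
{"name": "step_arm", "arguments": {"targets": [{"grip": 1, "linear": [0.1, -0.3, 0], "yaw": 0}, {"grip": 1, "linear": [0.2, -0.6, 0], "yaw": 0}, {"grip": 1, "linear": [0.2, -0.7, 0], "yaw": 0}, {"grip": 1, "linear": [0.2, -0.7, 0], "yaw": 0}, {"grip": 1, "linear": [0.2, -0.7, 0], "yaw": 0}, {"grip": 1, "linear": [0.12, -0.4, 0], "yaw": 0}, {"grip": 1, "linear": [0.1, -0.18, 0], "yaw": 0}, {"grip": 1, "linear": [0, 0, 0], "yaw": 0}]}}

```text
t: 17.1
ee_pos: [0.4601, 0.119, 0.1777]
tool_rot: [[-0.139, 0.99, 0.002], [0.99, 0.139, 0.0], [0.0, 0.002, -1.0]]
force: [0.3, -0.2, 0.2]
finger_gap: 0.0855
grip_force: 0.0
```

Request:
{"name": "step_arm", "arguments": {"targets": [{"grip": 1, "linear": [0, 0, 0.4], "yaw": 0}, {"grip": 1, "linear": [0, 0, 0.6], "yaw": 0}, {"grip": 1, "linear": [0, 0, 0.6], "yaw": 0}, {"grip": 1, "linear": [0, 0, 0.6], "yaw": 0}, {"grip": 1, "linear": [0, 0, 0.4], "yaw": 0}, {"grip": 1, "linear": [0, 0, 0.25], "yaw": 0}, {"grip": 1, "linear": [0, 0, 0.15], "yaw": 0}, {"grip": 1, "linear": [0, 0, 0], "yaw": 0}]}}

```text
t: 17.9
ee_pos: [0.4605, 0.1185, 0.0263]
tool_rot: [[-0.139, 0.99, -0.001], [0.99, 0.139, -0.0], [-0.0, -0.001, -1.0]]
force: [-0.2, -1.1, 0.3]
finger_gap: 0.0855
grip_force: 0.0
```

```bash
python3 -c "
from h import *
go(('b125',.028))"
```

```text
t 17.9 [0.4605 0.1185 0.0263] yaw 98.0 gap 0.0855 gf 0.0 F [-0.2 -1.1  0.3]
b125 0.028 [-0.   -0.01 -0.03]
```

Request:
{"name": "step_arm", "arguments": {"targets": [{"grip": -1, "linear": [0, 0, 0], "yaw": 0}, {"grip": -1, "linear": [0, 0, 0], "yaw": 0}, {"grip": -1, "linear": [0, 0, 0], "yaw": 0}, {"grip": -1, "linear": [0, 0, 0], "yaw": 0}, {"grip": -1, "linear": [0, 0, 0], "yaw": 0}, {"grip": -1, "linear": [0, 0, 0], "yaw": 0}, {"grip": -1, "linear": [0, 0, 0], "yaw": 0}, {"grip": -1, "linear": [0, 0, 0], "yaw": 0}, {"grip": -1, "linear": [0, 0, 0], "yaw": 0}]}}

```text
t: 18.8
ee_pos: [0.4612, 0.1188, 0.0282]
tool_rot: [[-0.139, 0.99, 0.003], [0.99, 0.139, 0.0], [-0.0, 0.003, -1.0]]
force: [-1.3, -0.5, 6.9]
finger_gap: 0.048
grip_force: 62.9
```

Request:
{"name": "step_arm", "arguments": {"targets": [{"grip": -1, "linear": [0, 0, -0.2], "yaw": 0}, {"grip": -1, "linear": [0, 0, -0.4], "yaw": 0}, {"grip": -1, "linear": [0, 0, -0.6], "yaw": 0}, {"grip": -1, "linear": [0, 0, -0.6], "yaw": 0}, {"grip": -1, "linear": [0, 0, -0.5], "yaw": 0}, {"grip": -1, "linear": [0, 0, -0.4], "yaw": 0}, {"grip": -1, "linear": [0, 0, -0.2], "yaw": 0}, {"grip": -1, "linear": [0, 0, 0], "yaw": 0}]}}

```text
t: 19.6
ee_pos: [0.4608, 0.1187, 0.173]
tool_rot: [[-0.139, 0.99, 0.002], [0.99, 0.139, 0.0], [0.0, 0.002, -1.0]]
force: [0.6, -0.0, -3.0]
finger_gap: 0.0481
grip_force: 62.5
```

Request:
{"name": "step_arm", "arguments": {"targets": [{"grip": -1, "linear": [-0.1, 0.2, 0], "yaw": 0}, {"grip": -1, "linear": [-0.3, 0.4, 0], "yaw": 0}, {"grip": -1, "linear": [-0.4, 0.5, 0], "yaw": 0}, {"grip": -1, "linear": [-0.4, 0.5, 0], "yaw": 0}, {"grip": -1, "linear": [-0.4, 0.5, 0], "yaw": 0}, {"grip": -1, "linear": [-0.4, 0.5, 0], "yaw": 0}, {"grip": -1, "linear": [-0.4, 0.5, 0], "yaw": 0}, {"grip": -1, "linear": [-0.2, 0.3, 0], "yaw": 0}, {"grip": -1, "linear": [-0.12, 0.17, 0], "yaw": 0}, {"grip": -1, "linear": [0, 0, 0], "yaw": 0}]}}

```text
t: 20.6
ee_pos: [0.6564, 0.0074, 0.1687]
tool_rot: [[-0.137, 0.991, -0.004], [0.991, 0.137, -0.0], [0.0, -0.004, -1.0]]
force: [-0.3, 0.3, -2.8]
finger_gap: 0.0483
grip_force: 62.8
```

```bash
python3 -c "
from h import *
go(('p3',.17),('p3',.038))
f=grab_frame('scene'); cv2.imwrite('pics/s4.png',cv2.resize(f['color'][60:280,150:430],None,fx=2.7,fy=2.7))"
```

```text
t 20.6 [0.6564 0.0074 0.1687] yaw 97.9 gap 0.0483 gf 62.8 F [-0.3  0.3 -2.8]
p3 0.17 [ 0.02  0.   -0.03]
p3 0.038 [-0.    0.01  2.64]
```

View pics/s4.png

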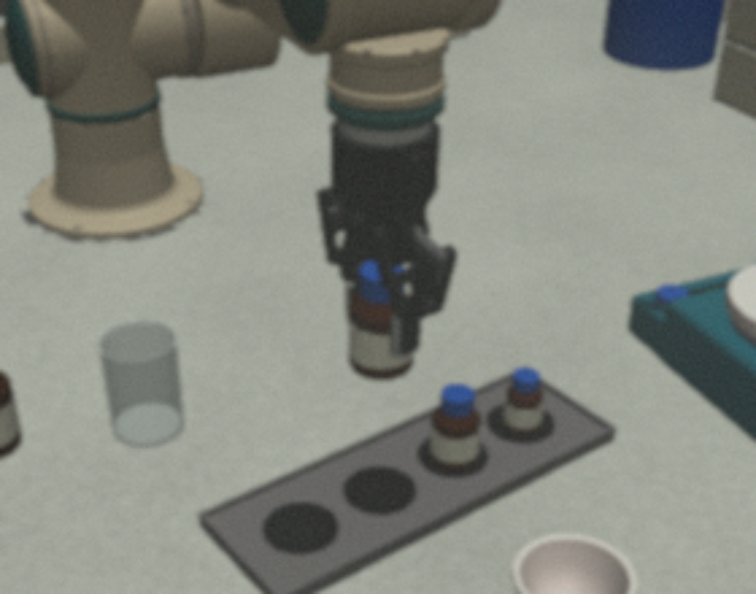

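Bottles 30 and 60 stand centred on spots 1 and 2 at (523,400) and (456,435), and the 125 is held upright above spot 3. I'll lower it by about 2.62 shares.

Request:
{"name": "step_arm", "arguments": {"targets": [{"grip": -1, "linear": [0.02, 0, 0.3], "yaw": 0}, {"grip": -1, "linear": [0, 0, 0.6], "yaw": 0}, {"grip": -1, "linear": [0, 0, 0.6], "yaw": 0}, {"grip": -1, "linear": [0, 0, 0.5], "yaw": 0}, {"grip": -1, "linear": [0, 0, 0.3], "yaw": 0}, {"grip": -1, "linear": [0, 0, 0.2], "yaw": 0}, {"grip": -1, "linear": [0, 0, 0.06], "yaw": 0}, {"grip": -1, "linear": [0, 0, 0.04], "yaw": 0}, {"grip": -1, "linear": [0, 0, 0], "yaw": 0}, {"grip": -1, "linear": [0, 0, 0], "yaw": 0}]}}

```text
t: 21.65
ee_pos: [0.6564, 0.0096, 0.043]
tool_rot: [[-0.139, 0.99, 0.002], [0.99, 0.139, -0.0], [-0.0, 0.002, -1.0]]
force: [1.0, 0.1, -2.6]
finger_gap: 0.0484
grip_force: 62.8
```

Request:
{"name": "step_arm", "arguments": {"targets": [{"grip": -1, "linear": [0, 0, 0.05], "yaw": 0}, {"grip": -1, "linear": [0, 0, 0.05], "yaw": 0}, {"grip": -1, "linear": [0, 0, 0], "yaw": 0}, {"grip": -1, "linear": [0, 0, 0], "yaw": 0}]}}

```text
t: 22.05
ee_pos: [0.6563, 0.0096, 0.0382]
tool_rot: [[-0.139, 0.99, 0.001], [0.99, 0.139, -0.0], [-0.0, 0.001, -1.0]]
force: [-3.7, 0.1, 4.8]
finger_gap: 0.0489
grip_force: 63.5
```

Request:
{"name": "step_arm", "arguments": {"targets": [{"grip": 0.3, "linear": [0, 0, 0.0], "yaw": 0}, {"grip": 0.3, "linear": [0, 0, 0], "yaw": 0}, {"grip": 0.5, "linear": [0, 0, 0], "yaw": 0}, {"grip": 0.7, "linear": [0, 0, 0], "yaw": 0}, {"grip": 1, "linear": [0, 0, 0], "yaw": 0}, {"grip": 1, "linear": [0, 0, -0.2], "yaw": 0}, {"grip": 1, "linear": [0, 0, -0.4], "yaw": 0}, {"grip": 1, "linear": [0, 0, -0.8], "yaw": 0}, {"grip": 1, "linear": [0, 0, -0.8], "yaw": 0}, {"grip": 1, "linear": [0, 0, -0.8], "yaw": 0}]}}

```text
t: 23.05
ee_pos: [0.6557, 0.0097, 0.1893]
tool_rot: [[-0.139, 0.99, 0.001], [0.99, 0.139, -0.0], [-0.0, 0.001, -1.0]]
force: [0.6, 0.4, 0.2]
finger_gap: 0.0851
grip_force: 0.0
```

```bash
python3 -c "
from h import *
go(('b250',.18),('b250',.04),('b250',.19),('p4',.19),('p4',.051))"
```

```text
t 23.05 [0.6557 0.0097 0.1893] yaw 98.0 gap 0.0851 gf 0.0 F [0.6 0.4 0.2]
b250 0.18 [-4.73 -5.38  0.18]
b250 0.04 [ 0.  -0.   2.8]
b250 0.19 [-0.  0. -3.]
p4 0.19 [3.1  5.39 0.  ]
p4 0.051 [ 0.   -0.    2.78]
```

Request:
{"name": "step_arm", "arguments": {"targets": [{"grip": 1, "linear": [-0.3, -0.3, 0], "yaw": 0}, {"grip": 1, "linear": [-0.5, -0.6, 0], "yaw": 0}, {"grip": 1, "linear": [-0.6, -0.7, 0], "yaw": 0}, {"grip": 1, "linear": [-0.6, -0.7, 0], "yaw": 0}, {"grip": 1, "linear": [-0.6, -0.7, 0], "yaw": 0}, {"grip": 1, "linear": [-0.6, -0.7, 0], "yaw": 0}, {"grip": 1, "linear": [-0.6, -0.7, 0], "yaw": 0}, {"grip": 1, "linear": [-0.5, -0.5, 0], "yaw": 0}, {"grip": 1, "linear": [-0.43, -0.48, 0], "yaw": 0}, {"grip": 1, "linear": [0, 0, 0], "yaw": 0}]}}

```text
t: 24.05
ee_pos: [0.4203, -0.2643, 0.1879]
tool_rot: [[-0.135, 0.991, 0.001], [0.991, 0.135, -0.002], [-0.002, 0.0, -1.0]]
force: [-0.2, 0.4, -0.7]
finger_gap: 0.0853
grip_force: 0.0
```

```bash
python3 -c "
from h import *
go(('b250',.18),('b250',.04))
f=grab_frame('scene'); cv2.imwrite('pics/s5.png',cv2.resize(f['color'][60:280,80:360],None,fx=2.7,fy=2.7))"
```

```text
t 24.05 [ 0.4203 -0.2643  0.1879] yaw 97.7 gap 0.0853 gf 0.0 F [-0.2  0.4 -0.7]
b250 0.18 [0.04 0.04 0.16]
b250 0.04 [ 0.  -0.   2.8]
```

View pics/s5.png

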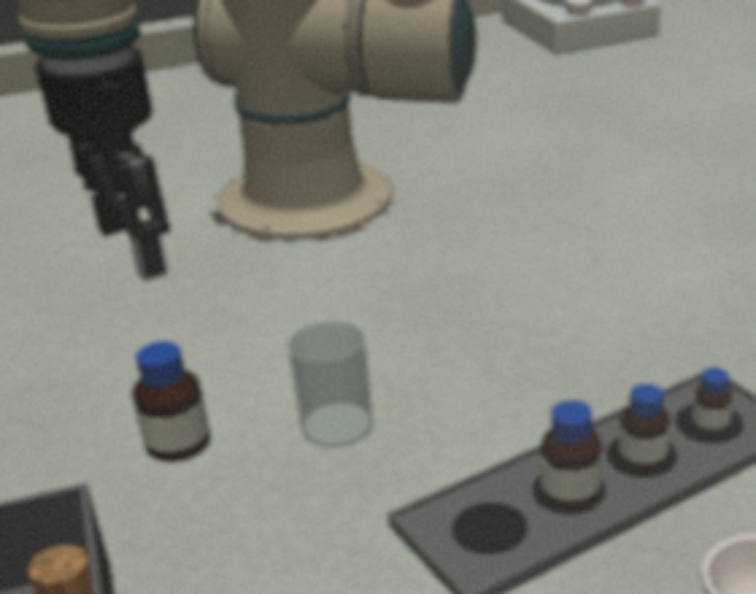

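Three bottles stand on their spots at (571,480), (643,440) and (712,410), and the gripper is above the 250 at (172,400), clear of the beaker.

Request:
{"name": "step_arm", "arguments": {"targets": [{"grip": 1, "linear": [0, 0, 0.3], "yaw": 0}, {"grip": 1, "linear": [0, 0, 0.5], "yaw": 0}, {"grip": 1, "linear": [0, 0, 0.3], "yaw": 0}, {"grip": 1, "linear": [0, 0, 0], "yaw": 0}, {"grip": 1, "linear": [0, 0, 0], "yaw": 0}]}}

```text
t: 24.6
ee_pos: [0.4229, -0.2614, 0.1326]
tool_rot: [[-0.14, 0.99, 0.001], [0.99, 0.14, -0.0], [-0.0, 0.001, -1.0]]
force: [0.3, -0.1, -0.1]
finger_gap: 0.0855
grip_force: 0.0
```

```bash
python3 -c "
from h import *
go(('b250',.04))"
```

```text
t 24.6 [ 0.4229 -0.2614  0.1326] yaw 98.0 gap 0.0855 gf 0.0 F [ 0.3 -0.1 -0.1]
b250 0.04 [-0.01 -0.02  1.85]
```

Request:
{"name": "step_arm", "arguments": {"targets": [{"grip": 1, "linear": [0, -0.02, 0.3], "yaw": 0}, {"grip": 1, "linear": [0, 0, 0.5], "yaw": 0}, {"grip": 1, "linear": [0, 0, 0.5], "yaw": 0}, {"grip": 1, "linear": [0, 0, 0.3], "yaw": 0}, {"grip": 1, "linear": [0, 0, 0.2], "yaw": 0}, {"grip": 1, "linear": [0, 0, 0], "yaw": 0}, {"grip": 1, "linear": [0, 0, 0], "yaw": 0}]}}

```text
t: 25.3
ee_pos: [0.422, -0.2624, 0.0431]
tool_rot: [[-0.139, 0.99, 0.002], [0.99, 0.139, -0.001], [-0.001, 0.001, -1.0]]
force: [-0.3, 0.1, 0.1]
finger_gap: 0.0855
grip_force: 0.0
```

Request:
{"name": "step_arm", "arguments": {"targets": [{"grip": -1, "linear": [0, 0, 0], "yaw": 0}, {"grip": -1, "linear": [0, 0, 0], "yaw": 0}, {"grip": -1, "linear": [0, 0, 0], "yaw": 0}, {"grip": -1, "linear": [0, 0, 0], "yaw": 0}, {"grip": -1, "linear": [0, 0, 0], "yaw": 0}, {"grip": -1, "linear": [0, 0, 0], "yaw": 0}, {"grip": -1, "linear": [0, 0, 0], "yaw": 0}, {"grip": -1, "linear": [0, 0, 0], "yaw": 0}, {"grip": -1, "linear": [0, 0, 0], "yaw": 0}]}}

```text
t: 26.2
ee_pos: [0.4219, -0.2626, 0.0434]
tool_rot: [[-0.139, 0.99, 0.002], [0.99, 0.139, -0.002], [-0.002, 0.002, -1.0]]
force: [-0.5, 0.4, 5.8]
finger_gap: 0.0561
grip_force: 63.9
```

Request:
{"name": "step_arm", "arguments": {"targets": [{"grip": -1, "linear": [0, 0, -0.2], "yaw": 0}, {"grip": -1, "linear": [0, 0, -0.4], "yaw": 0}, {"grip": -1, "linear": [0, 0, -0.6], "yaw": 0}, {"grip": -1, "linear": [0, 0, -0.6], "yaw": 0}, {"grip": -1, "linear": [0, 0, -0.5], "yaw": 0}, {"grip": -1, "linear": [0, 0, -0.4], "yaw": 0}, {"grip": -1, "linear": [0, 0, -0.3], "yaw": 0}, {"grip": -1, "linear": [0, 0, 0], "yaw": 0}]}}

```text
t: 27.0
ee_pos: [0.4219, -0.2625, 0.1944]
tool_rot: [[-0.139, 0.99, 0.003], [0.99, 0.139, -0.003], [-0.003, 0.003, -1.0]]
force: [0.6, 0.0, -3.0]
finger_gap: 0.056
grip_force: 64.9
```

Request:
{"name": "step_arm", "arguments": {"targets": [{"grip": -1, "linear": [0.1, 0.2, 0], "yaw": 0}, {"grip": -1, "linear": [0.3, 0.5, 0], "yaw": 0}, {"grip": -1, "linear": [0.4, 0.7, 0], "yaw": 0}, {"grip": -1, "linear": [0.4, 0.7, 0], "yaw": 0}, {"grip": -1, "linear": [0.4, 0.7, 0], "yaw": 0}, {"grip": -1, "linear": [0.4, 0.7, 0], "yaw": 0}, {"grip": -1, "linear": [0.4, 0.7, 0], "yaw": 0}, {"grip": -1, "linear": [0.4, 0.7, 0], "yaw": 0}, {"grip": -1, "linear": [0.2, 0.3, 0], "yaw": 0}, {"grip": -1, "linear": [0.1, 0.2, 0], "yaw": 0}]}}

```text
t: 28.0
ee_pos: [0.6678, -0.0682, 0.1887]
tool_rot: [[-0.141, 0.99, -0.004], [0.99, 0.141, 0.001], [0.002, -0.004, -1.0]]
force: [1.6, -0.6, -3.4]
finger_gap: 0.0559
grip_force: 65.2
```

Request:
{"name": "step_arm", "arguments": {"targets": [{"grip": -1, "linear": [0, 0, 0], "yaw": 0}, {"grip": -1, "linear": [0, 0, 0], "yaw": 0}]}}

```text
t: 28.2
ee_pos: [0.6667, -0.0706, 0.19]
tool_rot: [[-0.139, 0.99, -0.003], [0.99, 0.139, 0.0], [0.001, -0.003, -1.0]]
force: [-0.6, -0.0, -3.4]
finger_gap: 0.0561
grip_force: 65.3
```

```bash
python3 -c "
from h import *
go(('p4',.19),('p4',.0535))
f=grab_frame('scene'); cv2.imwrite('pics/s6.png',cv2.resize(f['color'][60:280,150:430],None,fx=2.7,fy=2.7))"
```

```text
t 28.2 [ 0.6667 -0.0706  0.19  ] yaw 98.0 gap 0.0561 gf 65.3 F [-0.6 -0.  -3.4]
p4 0.19 [-0.01  0.01  0.  ]
p4 0.0535 [-0.    0.01  2.73]
```

View pics/s6.png

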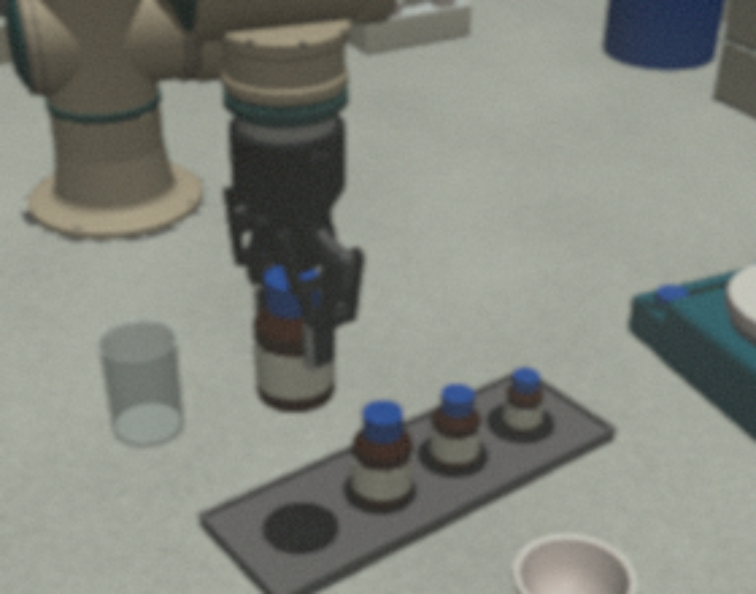

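The 250 is held upright above spot 4, the other three are in place and the beaker has not moved. I'll lower it.

Request:
{"name": "step_arm", "arguments": {"targets": [{"grip": -1, "linear": [0, 0, 0.3], "yaw": 0}, {"grip": -1, "linear": [0, 0, 0.6], "yaw": 0}, {"grip": -1, "linear": [0, 0, 0.6], "yaw": 0}, {"grip": -1, "linear": [0, 0, 0.5], "yaw": 0}, {"grip": -1, "linear": [0, 0, 0.3], "yaw": 0}, {"grip": -1, "linear": [0, 0, 0.2], "yaw": 0}, {"grip": -1, "linear": [0, 0, 0.08], "yaw": 0}, {"grip": -1, "linear": [0, 0, 0.06], "yaw": 0}, {"grip": -1, "linear": [0, 0, 0], "yaw": 0}, {"grip": -1, "linear": [0, 0, 0], "yaw": 0}]}}

```text
t: 29.25
ee_pos: [0.6677, -0.0712, 0.0609]
tool_rot: [[-0.139, 0.99, 0.002], [0.99, 0.139, -0.0], [-0.001, 0.002, -1.0]]
force: [-0.1, 0.7, -3.9]
finger_gap: 0.0563
grip_force: 65.2
```

Request:
{"name": "step_arm", "arguments": {"targets": [{"grip": -1, "linear": [0, 0, 0.06], "yaw": 0}, {"grip": -1, "linear": [0, 0, 0.06], "yaw": 0}, {"grip": -1, "linear": [0, 0, 0.03], "yaw": 0}, {"grip": -1, "linear": [0, 0, 0], "yaw": 0}, {"grip": -1, "linear": [0, 0, 0], "yaw": 0}]}}

```text
t: 29.75
ee_pos: [0.6673, -0.071, 0.0535]
tool_rot: [[-0.139, 0.99, 0.001], [0.99, 0.139, -0.0], [-0.0, 0.001, -1.0]]
force: [-4.5, 0.3, 6.6]
finger_gap: 0.0565
grip_force: 66.0
```

Contact felt. I'll release, rise and back off towards the start side.

Request:
{"name": "step_arm", "arguments": {"targets": [{"grip": 0.45, "linear": [0, 0, 0.0], "yaw": 0}, {"grip": 0.45, "linear": [0, 0, 0], "yaw": 0}, {"grip": 0.7, "linear": [0, 0, 0], "yaw": 0}, {"grip": 1, "linear": [0, 0, 0], "yaw": 0}, {"grip": 1, "linear": [0, 0, 0], "yaw": 0}, {"grip": 1, "linear": [0, 0, -0.2], "yaw": 0}, {"grip": 1, "linear": [0, 0, -0.5], "yaw": 0}, {"grip": 1, "linear": [0, 0, -0.8], "yaw": 0}, {"grip": 1, "linear": [0, 0, -0.8], "yaw": 0}, {"grip": 1, "linear": [0, 0, -0.8], "yaw": 0}]}}

```text
t: 30.75
ee_pos: [0.667, -0.071, 0.2099]
tool_rot: [[-0.139, 0.99, 0.001], [0.99, 0.139, -0.0], [-0.0, 0.001, -1.0]]
force: [0.6, 0.1, 0.4]
finger_gap: 0.0854
grip_force: 0.0
```

Request:
{"name": "step_arm", "arguments": {"targets": [{"grip": 1, "linear": [-0.4, -0.3, 0], "yaw": 0}, {"grip": 1, "linear": [-0.6, -0.6, 0], "yaw": 0}, {"grip": 1, "linear": [-0.6, -0.6, 0], "yaw": 0}, {"grip": 1, "linear": [-0.6, -0.6, 0], "yaw": 0}, {"grip": 1, "linear": [-0.6, -0.6, 0], "yaw": 0}, {"grip": 1, "linear": [-0.6, -0.6, 0], "yaw": 0}, {"grip": 1, "linear": [-0.6, -0.6, 0], "yaw": 0}, {"grip": 1, "linear": [-0.3, -0.3, 0], "yaw": 0}, {"grip": 1, "linear": [0, 0, 0], "yaw": 0}, {"grip": 1, "linear": [0, 0, 0], "yaw": 0}]}}

```text
t: 31.75
ee_pos: [0.4891, -0.3131, 0.2081]
tool_rot: [[-0.138, 0.99, 0.001], [0.99, 0.138, -0.0], [-0.001, 0.001, -1.0]]
force: [0.5, 0.3, 0.2]
finger_gap: 0.0854
grip_force: 0.0
```

```bash
python3 - <<'E'
from h import *
go()
for n in("top","scene"):
    f=grab_frame(n); cs=caps(f); T=f["cam_to_world"]
    for k in range(4):
        g=G[f"p{k+1}"]; q=T[:3,:3].T@(np.array([*g,H[k]+.01])-T[:3,3]); p=(f["fx"]*q[0]/q[2]+f["cx"],f["fy"]*q[1]/q[2]+f["cy"])
        c,s=min(cs,key=lambda q:np.hypot(*(q[0]-p)))
        print(n,k+1,"off mm",((ray(f,*c,H[k]+.01)-g)*1000).round(1),s[2:5])
    cv2.imwrite(f"pics/{n}9.png",f["color"])
E
```

```text
t 31.75 [ 0.4891 -0.3131  0.2081] yaw 97.9 gap 0.0854 gf 0.0 F [0.5 0.3 0.2]
top 1 off mm [ 1.8 -0.2] [ 8  9 61]
top 2 off mm [ 1.  -0.5] [11 10 82]
top 3 off mm [0.7 0.3] [ 12  12 118]
top 4 off mm [ 0.9 -0.6] [ 14  14 152]
scene 1 off mm [2.4 0.1] [ 8  5 37]
scene 2 off mm [3.  0.8] [12  7 65]
scene 3 off mm [2.2 1.6] [ 14   9 103]
scene 4 off mm [ 2.4 -0. ] [ 17  11 154]
```

View pics/top9.png

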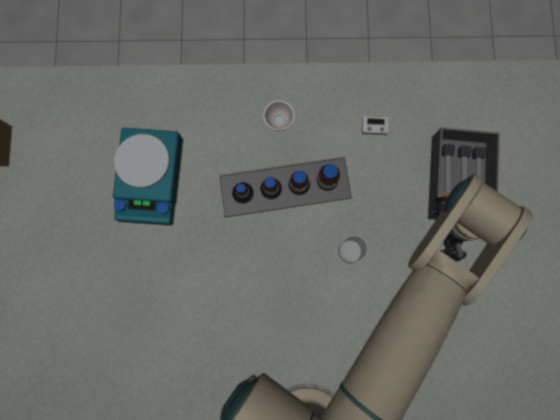

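View pics/scene9.png

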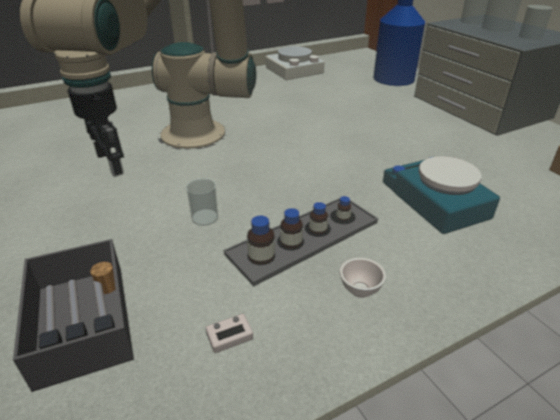

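All four bottles stand upright on their spots, with caps in the top view from (241,188) to (330,172), each within about 3 mm. The beaker is still at (351,250) and the arm is clear.

```bash
python3 -c "
from rig import arm
print(arm.hand_in())"
```

```text
the job is handed in; nothing more can be done
None
```

The job is handed in: the four bottles stand upright on their spots, shortest nearest the hotplate, each about 3 mm or less off centre by my camera measurements, and the beaker looks unmoved; the hand-in gave no verdict.

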